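# Fish the fuse carrier out from under the scrap bin

## Task

The white fuse carrier has slid in under the hopper of the green scrap bin, out of the gripper's reach: go in with the spring hook and draw it out to the front (the robot's side). Then lay the hook down on the table clear of the bin, and set the carrier gently in the blue tray, grip upwards. It is porcelain, so never tip it over or drop it; do not tip the loaded bin, and leave the cracked cover and the two pole pieces where they stand.

Things in the scene. Friction and masses are not known exactly. Their poses are not given: they have to be found in the camera images.
- bin_stand: Green steel stand of the scrap bin, bolted down. Origin: on the table under the middle of the bin; x from front (robot side) to back, y along the pivots, to the left seen from the robot. Two A-frame cheeks 5 mm thick at y = +-140 mm (inner faces +-137; feet x +-65, flanges turned out to y +-166; pivots at 155 mm height). Between them front and back are open: a way 274 mm wide.
- bin_bottom (a point): Centre of the hopper's underside, 85 mm above the table when level. The green hopper is 242 mm long along the stand's y; its flat bottom reaches x +-40 mm in the stand's frame, its front and back walls slope outwards to the rim at 199 mm height, x +-64 mm; a tipping handle at the back rim reaches x +88 mm.
- bin (a joint): Tilt of the hopper about its pivots, rad: 0 = level, positive tips the rim to the back. Loaded, 2.5 kg; it swings easily at a touch and comes back to level by itself.
- carrier: White porcelain fuse carrier, 140 g, standing on its flat base under the hopper, length roughly front to back. Origin: centre of the underside; x along its length, z up. Body 56 x 30 x 22 mm (x, y, z); centred on it a grip rib 34 x 14 mm (x, y), top at 38 mm. At each end a brass blade 14 mm wide, 4 mm thick, 11 mm high up, sticks out to x = +-36 mm.
- hook: Chrome spring hook lying flat on the table, 180 g. Origin: underside of the handle's middle; x towards the hook end, z up. Red square handle x -50 to +50 mm, 14 x 14 mm. A straight shank, 6 mm thick, runs on at 7 mm height to x = 215 mm, there bent square to the left (+y) into a 45 mm arm with a 9 mm ball end.
- hook_grip (a point): Where to hold the hook, near its centre of mass: middle of the handle's section, at x = 15, y = 0, z = 7 mm of the hook (200 mm behind the arm).
- hook_tip (a point): Centre of the hook's ball end, at x = 215, y = 45, z = 7 mm of the hook.
- tray: Open blue sheet-steel tray, 170 x 120 x 22 mm (x, y, z) outside, walls and floor 3 mm, 0.9 kg. Origin: centre of its underside, z up.
- housing: Cracked amber relay cover, upright, 74 x 58 mm at its foot, 82 mm high, light. Origin: centre of its underside. To be left alone.
- pole_a: Iron pole piece standing on its 40 x 26 mm shoe, 60 mm high. Origin: centre of its underside. To be left alone.
- pole_b: The other iron pole piece, same shape and size. To be left alone.
Not all that is in view belongs to the job. What is shaped like the carrier but orange is not meant.

How it is judged:
By the outcome, as a careful person would: the job done as asked, in the order asked, and still so for the second after the job is handed in, with the robot touching nothing.
It also fails if it takes over 69 s, if anything falls off the work surface, if the arm or the gripper's body presses on something with over 40 N, if the wrist force passes 120 N, or if a joint passes its speed limit or range.

## Robot

A 6-joint arm with a two-finger parallel gripper is mounted at the origin on the work surface. World frame = base frame: x ahead of the robot, y to its left, z up, the work surface at z = 0. Lengths are in m, angles in rad, forces in N, time in s.
With the tool pointing down it reaches from about 0.35 to 0.85 m from the base axis. Payload 8.1 kg.
Tool frame: the origin (TCP) lies at the very end of the fingers, on their centre line; the grasp point (between the pads) lies 19 mm behind it; z points along the fingers, y is the line along which they close (so a half turn about z gives the same grasp; the last joint's range is limited). The gripper opens to 93 mm and grips with 3 to 60 N. Pads are 15 mm wide; open, the fingers measure 128 mm over their backs; the gripper's body (75 mm by 188 mm) begins 65 mm behind the grasp point.
Start: joints at [-1.392, 0.13, 1.488, -0, 1.523, -0.085], TCP at [0.156, -0.579, 0.219] pointing down, gripper open.
Joint ranges: [-2.96, 2.96], [-0.89, 2.26], [0.02, 2.5], [-1.34, 4.48], [0, 2.73], [-2.66, 2.66]. Speed limits (rad/s): [2.39, 2.39, 2.79, 3.14, 3.14, 3.14].

## Interface

Orientations are given as a rotation vector (axis times angle).
In Python, from plant import robot gives the robot as it stands.
- The arm moves only by the tool play_rows, never from a script. Its argument "deltas" is one flat list of numbers, 5 for each row, row after row: the shift along the tool's x, y, z in mm, then the turn about the tool's z in degrees, then the finger opening in mm, from 0 to 93. A call has 1 to 10 rows; each row shifts and turns the commanded pose from where the row before left it, along the tool's axes as they then stand; what a row does not reach is not made up. A row lasts 1/12 s, in which the tool goes at most 41.7 mm and 7.16 degrees, less where a joint would pass 70% of its speed; a pose out of reach is approached as far as the arm can. A call with a gripper value outside its range is refused whole. The fingers move at their own pace and stop on an object; "newtons" is the grip in N (left out, the last holds). Time passes only in rows, so rows that do not move let the fingers close. It gives the time, the measured TCP pose, the force, the opening and the grip force at its end, in the units of the state.
- robot.read_state(): the state, without advancing time (a new reading comes with each control period).
- robot.read_camera(name): name is "scene" or "top"; returns a dict with "pixels" (400x640x3 uint8, blue, green, red), "mtx" (3x3 intrinsics, pixels), "D" ([k1, k2, p1, p2, k3] as OpenCV has them; the pictures are not rectified), "eye" and "rotation" of the camera in the world. Camera axes: x right, y up, looking along -z (the intrinsics and any distortion apply to the point x, -y, -z); pixel columns grow to the right and rows downward; lengths in m; the calibration is good to about 2 mm. A picture is of the moment at which its call begins. There is no depth.
- robot.close_job(): hands the job in; it is judged then, once.
The state is a dict: "t": time; "q": joint angles; "dq": joint speeds; "joint_torque": joint torques, N m; "tool_pos": TCP position; "orientation": TCP orientation; "force": force on the tool from outside, world axes, zero at the start; "wrist_torque": the same for the moment, N m; "opening": finger opening in m; "gripper_force": force on a finger pad.
Only numpy, scipy, OpenCV 4.12 (cv2) and the standard library are available. Lean on these libraries where they do the work, as an engineer would, in place of code of your own. Each camera call takes 0.05 s, during which the arm holds its last target. There are 200 camera calls.

## Working session

There is one attempt and no reset: what is moved stays moved. The work goes in short steps, Python scripts to look and compute and a tool call to move; the robot and the scene stay as the last step left them, time stands still between calls to the robot, and variables do not carry over. Pictures are saved under pics/ and viewed, at most 10 in all, crops included, and the job is handed in when it is done.

Besides the shell and the picture viewer there is one more tool, called as name(argument=value, ...) on one line, values as JSON. play_rows: Moves the arm, as the interface text tells. Its arguments: {"type":"object","properties":{"deltas":{"type":"array"},"newtons":{"type":"number"}},"required":["deltas"]}

```bash
mkdir -p pics; ls; python3 - <<'E'
from plant import robot
import cv2,numpy as np
for n in("scene","top"):
    c=robot.read_camera(n); cv2.imwrite(f"pics/{n}0.png",c["pixels"]); print(n,c["mtx"],c["D"],c["eye"],c["rotation"])
print(robot.read_state())
E
```

```text
pics
scene [[371.45403709   0.         323.28370195]
 [  0.         371.45403709 195.81076756]
 [  0.           0.           1.        ]] [0.00598991 0.         0.         0.         0.        ] [1.17170236 0.24200325 0.90190429] [0.40861169 0.63911433 1.89748273]
top [[462.63118572   0.         314.95530817]
 [  0.         462.63118572 204.53321351]
 [  0.           0.           1.        ]] [0.01137508 0.         0.         0.         0.        ] [0.47918905 0.02251932 1.13230333] [ 0.10485795 -0.12939226 -1.54097706]
{'t': 0.1, 'q': array([-1.39238632e+00,  1.31077607e-01,  1.48918587e+00,  1.30396997e-05,
        1.52298728e+00, -8.54065926e-02]), 'dq': array([ 0.00041313, -0.0017329 , -0.00278791, -0.00079255, -0.00030246,
       -0.0012844 ]), 'joint_torque': array([-6.23159958e-04, -5.61339784e+01, -4.93098557e+01,  7.68932118e-02,
        2.90900655e-02, -6.79544587e-05]), 'tool_pos': array([ 0.15639088, -0.57872572,  0.21768864]), 'orientation': array([-3.11265833e+00, -4.12982531e-01,  1.00582115e-04]), 'force': array([0.35109059, 0.76103993, 0.5581548 ]), 'wrist_torque': array([ 0.01940994,  0.02182003, -0.01660687]), 'gripper_force': 0.0, 'opening': 0.09311187768131213}
```

View pics/scene0.png

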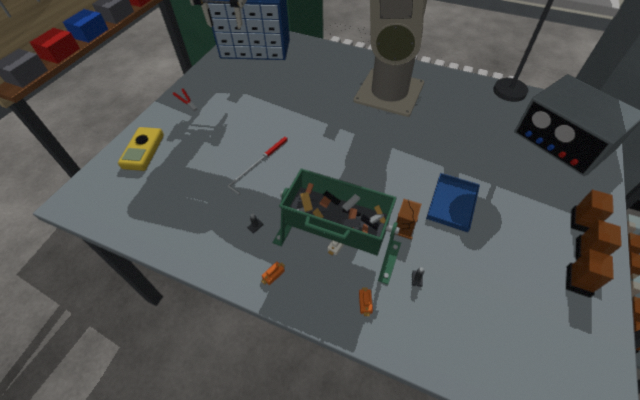

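View pics/top0.png

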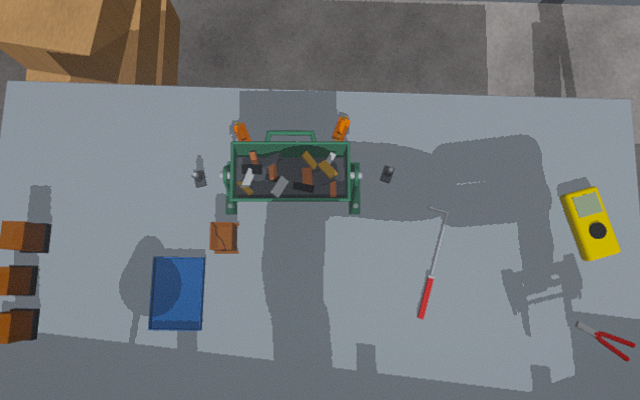

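The scene camera looks from behind the bin. The carrier's rear end shows at about (335,247), the hook's handle at (276,147) and the tray at (455,202). In the top view the hook's handle is at (427,298), its corner at (445,213) and its tip at (430,208). The tray is at (177,293), the bin centre at (291,172) and the cover at (224,237).

```bash
cat > h.py <<'E'
import cv2,numpy as np
from scipy.spatial.transform import Rotation as R
from plant import robot
def cam(n):
    c=robot.read_camera(n); c["R"]=R.from_rotvec(np.ravel(c["rotation"])).as_matrix() if np.size(c["rotation"])==3 else np.array(c["rotation"]); c["eye"]=np.array(c["eye"]); return c
def ray(c,p):
    u=cv2.undistortPoints(np.array([[p]],float),c["mtx"],np.array(c["D"]))[0,0]
    return c["R"]@np.array([u[0],-u[1],-1.])
def plane(c,p,z):
    d=ray(c,p); return c["eye"]+d*(z-c["eye"][2])/d[2]
def tri(c1,p1,c2,p2):
    a,b=ray(c1,p1),ray(c2,p2); s=np.linalg.lstsq(np.c_[a,-b],c2["eye"]-c1["eye"],rcond=None)[0]
    x,y=c1["eye"]+s[0]*a,c2["eye"]+s[1]*b; return (x+y)/2,np.linalg.norm(x-y)
def proj(c,P):
    q=c["R"].T@(np.array(P,float)-c["eye"]); return cv2.projectPoints(np.array([[q[0],-q[1],-q[2]]]),np.zeros(3),np.zeros(3),c["mtx"],np.array(c["D"]))[0].ravel()
def blobs(c,lo,hi,roi,amin=15):
    x0,y0,x1,y1=roi; h=cv2.cvtColor(c["pixels"],cv2.COLOR_BGR2HSV)[y0:y1,x0:x1]
    m=cv2.inRange(h,np.array(lo),np.array(hi)); cs,_=cv2.findContours(m,cv2.RETR_EXTERNAL,cv2.CHAIN_APPROX_NONE)
    return [k+np.array([x0,y0]) for k in sorted(cs,key=cv2.contourArea,reverse=True) if cv2.contourArea(k)>=amin]
E
python3 - <<'E'
from h import *
s,t=cam("scene"),cam("top")
f=lambda p:np.round(np.array(p)*1000,1)
def rect(k): r=cv2.minAreaRect(k); return r
for nm,lo,hi,rs,rt,z in(("handle",(0,120,60),(8,255,255),(220,120,310,180),(400,260,460,330),.014),("tray",(105,120,40),(125,255,255),(415,165,490,240),(130,240,220,340),.022),("housing",(5,100,40),(20,255,255),(395,195,425,245),(205,215,245,260),.08)):
    a=blobs(s,lo,hi,rs)[0]; b=blobs(t,lo,hi,rt)[0]; ra,rb=rect(a),rect(b)
    P,e=tri(s,ra[0],t,rb[0]); print(nm,ra,rb,"tri",f(P),f(e))
    print([f(plane(t,p,z)) for p in cv2.boxPoints(rb)])
# stand extents in green, top
for c,roi in((t,(215,125,370,220)),(s,(260,160,410,290))):
    g=blobs(c,(65,80,20),(90,255,255),roi); print([(cv2.boundingRect(k)) for k in g[:4]])
cr=s["pixels"][160:300,255:415]; cv2.imwrite("pics/a.png",cv2.resize(cr,None,fx=5,fy=4.2,interpolation=cv2.INTER_CUBIC)[:, :800])
c1=cv2.resize(t["pixels"][120:220,215:365],None,fx=4,fy=4,interpolation=cv2.INTER_CUBIC); 
c2=cv2.resize(t["pixels"][195:325,405:455],None,fx=4,fy=4,interpolation=cv2.INTER_CUBIC)
im=np.zeros((520,800,3),np.uint8); im[:400,:600]=c1; im[:520,600:800]=c2; cv2.imwrite("pics/b.png",im)
for p in((445,213),(430,208)): print(f(plane(t,p,.007)))
print(f(plane(s,(335,247),.02)))
E
```

```text
handle ((276.1557312011719, 145.78688049316406), (4.737365245819092, 25.095230102539062), 50.19443130493164) ((424.97064208984375, 298.11767578125), (5.3357834815979, 40.503448486328125), 14.03624439239502) tri [ 429.7 -260.1   10.3] 2.4
[array([ 385.7, -242.1,   14. ]), array([ 478.1, -266.5,   14. ]), array([ 475.4, -278.9,   14. ]), array([ 383.1, -254.3,   14. ])]
tray ((453.87158203125, 202.26148986816406), (43.96422576904297, 48.46601104736328), 16.699243545532227) ((176.0927734375, 293.05206298828125), (52.892452239990234, 74.4870376586914), 2.7263107299804688) tri [427.  332.9   5.3] 1.9
[array([345. , 386.2,  22. ]), array([516.1, 391.6,  22. ]), array([513.3, 266.8,  22. ]), array([341.9, 264.3,  22. ])]
housing ((406.71563720703125, 218.6147003173828), (19.34809112548828, 36.397403717041016), 16.69924545288086) ((224.0, 237.5), (31.0, 28.0), 90.0) tri [559.8 221.1  36.1] 1.9
[array([591.2, 245.9,  80. ]), array([592.9, 182.4,  80. ]), array([522.7, 178.9,  80. ]), array([521. , 241.8,  80. ])]
[(223, 131, 137, 83)]
[(273, 169, 123, 86), (379, 223, 21, 61)]
[ 637.  -313.8    7. ]
[ 648.4 -276.9    7. ]
[712.2  69.6  20. ]
```

View pics/a.png

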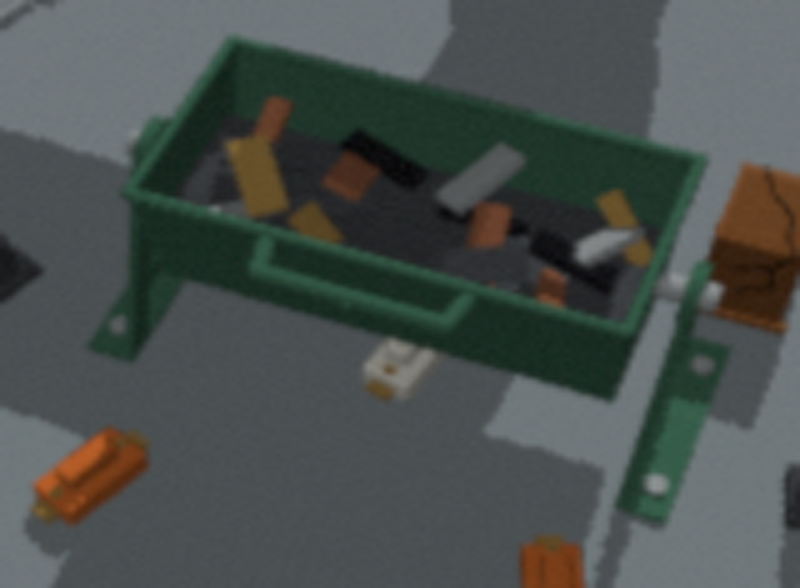

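View pics/b.png

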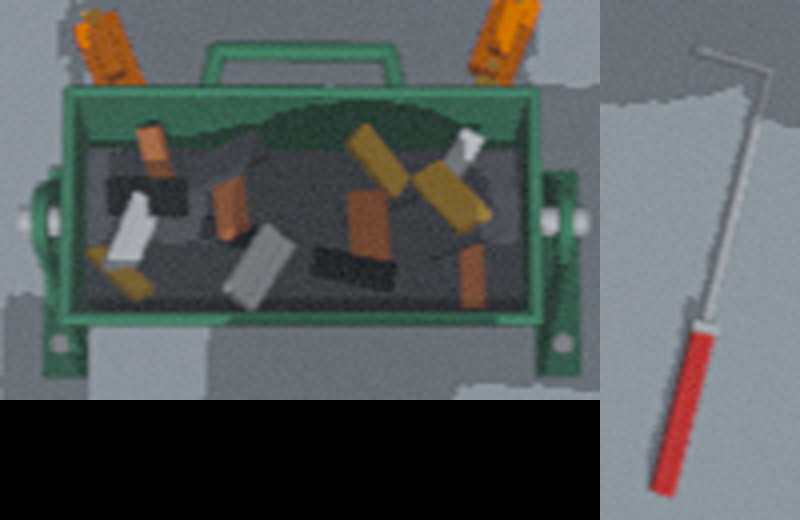

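The crops show the carrier's rear blade tip at scene ≈(330.7,252.9). The stand's bolts are at top (229.5,205.8) and (355.8,205.8), and at scene (386.2,275.2), (395.4,246.9) and (278.6,237.1). The hook's shank lies straight along the handle's axis.

```bash
python3 - <<'E'
from h import *
s,t=cam("scene"),cam("top")
f=lambda p:np.round(np.array(p)*1000,1)
A=lambda u,v:(254.6+u/5,159.6+v/4.2)   # crop a -> scene px
B=lambda u,v:(214.6+u/4,119.6+v/4)
for n,p in(("front+y",B(58,343)),("front-y",B(563,343))): print(n,f(plane(t,p,.005)))
for n,p in(("rear+y",A(656,484)),("front+y",A(702,365)),("rear-y",A(118,324))): print(n,f(plane(s,p,.005)))
print("bolt tri",[f(x) for x in tri(t,B(58,343),s,A(702,365))])
for n,p in(("pivot +y",B(28,221)),("pivot -y",B(580,221))): print(n,f(plane(t,p,.155)))
print("rim front corners",f(plane(t,B(66,318),.199)),f(plane(t,B(540,318),.199)))
h=lambda:0
k=blobs(s,(0,0,120),(40,110,255),(325,238,345,258),5)
for q in k[:2]: print(cv2.boundingRect(q),cv2.contourArea(q))
print("blade",f(plane(s,A(379,392),.009)), "body rear top corner -y",f(plane(s,A(365,364),.022)),"body rear +y top",f(plane(s,A(404,377),.022)),"bottom +y rear",f(plane(s,A(403,396),0)),"bottom +y side far",f(plane(s,A(437,352),.0)))
g=s["pixels"][236:260,322:348]; cv2.imwrite("pics/c.png",cv2.resize(g,(780,600),interpolation=cv2.INTER_CUBIC)[:600])
E
```

```text
front+y [641.5 217.6   5. ]
front-y [650.2 -92.7   5. ]
rear+y [728.4 219.1   5. ]
front+y [638.5 216.8   5. ]
rear-y [736.6 -91.5   5. ]
bolt tri [array([640.9, 216.9,   9.1]), np.float64(0.0)]
pivot +y [685.7 211.2 155. ]
pivot -y [694.3 -85.8 155. ]
rim front corners [626.6 180.7 199. ] [633.4 -61.  199. ]
(328, 243, 13, 9) 29.0
blade [728.1  62.9   9. ] body rear top corner -y [719.   50.8  22. ] body rear +y top [719.4  73.7  22. ] bottom +y rear [721.2  74.2   0. ] bottom +y side far [683.7  79.2   0. ]
```

View pics/c.png

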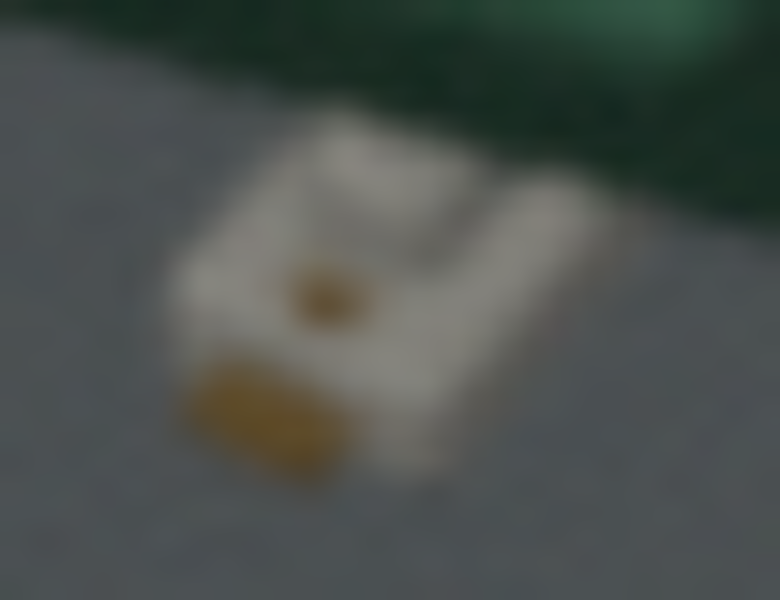

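play_rows(deltas=[0,0,0,6,60,0,0,0,6,60,0,0,0,6,60,0,0,0,6,60,0,0,0,6,60])

```text
t: 0.72
tool_pos: [0.1565, -0.5792, 0.2185]
orientation: [-3.114, 0.415, 0.0]
force: [0.4, 0.5, -0.3]
opening: 0.0644
gripper_force: 0.0
```

The close crop shows the carrier's top rear corners at about scene (327.5,246.1) and (335.8,251.5), with the blade end between (327.5,252.3) and (331.8,255.1). I am going to the hook while working out its pose.

```bash
python3 - <<'E'
from h import *
s=cam("scene"); f=lambda p:np.round(np.array(p)*1000,1)
for n,p,z in(("rear-y",(327.5,246.1),.022),("rear+y",(335.8,251.5),.022),("far+y",(341.5,243.1),.022),("far-y",(332.5,240.1),.022),("bl-",(327.5,252.3),.009),("bl+",(331.8,255.1),.009)): print(n,f(plane(s,p,z)))
E
```

```text
rear-y [718.6  50.4  22. ]
rear+y [725.   77.1  22. ]
far+y [695.3  81.6  22. ]
far-y [696.2  55.7  22. ]
bl- [729.4  55.    9. ]
bl+ [732.6  68.9   9. ]
```

play_rows(deltas=[30,-28,0,0,50,30,-28,0,0,50,30,-28,0,0,50,30,-28,0,0,50,30,-28,0,0,50,30,-28,0,0,50,20,-27,0,0,50,0,-27,20,0,50,0,-27,20,0,50,0,-27,20,0,50])

```text
t: 1.6
tool_pos: [0.4215, -0.3627, 0.1582]
orientation: [3.115, -0.401, 0.001]
force: [-0.1, -0.4, -0.6]
opening: 0.0503
gripper_force: 0.0
```

play_rows(deltas=[0,-25,0,0,40,0,-25,0,0,40,-2,-25,10,0,40,0,-26,20,0,40,0,0,30,0,40,0,0,25,0,40,0,0,10,0,40])

```text
t: 2.18
tool_pos: [0.4429, -0.2637, 0.06]
orientation: [-3.114, 0.401, 0.007]
force: [0.4, 0.4, -0.2]
opening: 0.0398
gripper_force: 0.0
```

```bash
python3 - <<'E'
from h import *
t=cam("top"); s=cam("scene"); st=robot.read_state(); print(st["tool_pos"]); print(proj(t,st["tool_pos"]),proj(s,st["tool_pos"]))
a=cv2.resize(t["pixels"][190:340,380:480],(400,600),interpolation=cv2.INTER_CUBIC);b=cv2.resize(s["pixels"][100:220,220:300],(400,600),interpolation=cv2.INTER_CUBIC)
cv2.imwrite("pics/d.png",np.hstack([a,b]))
E
```

```text
[ 0.4430383  -0.2645967   0.06146546]
[432.01633727 293.52167412] [270.87862811 136.82490736]
```

View pics/d.png

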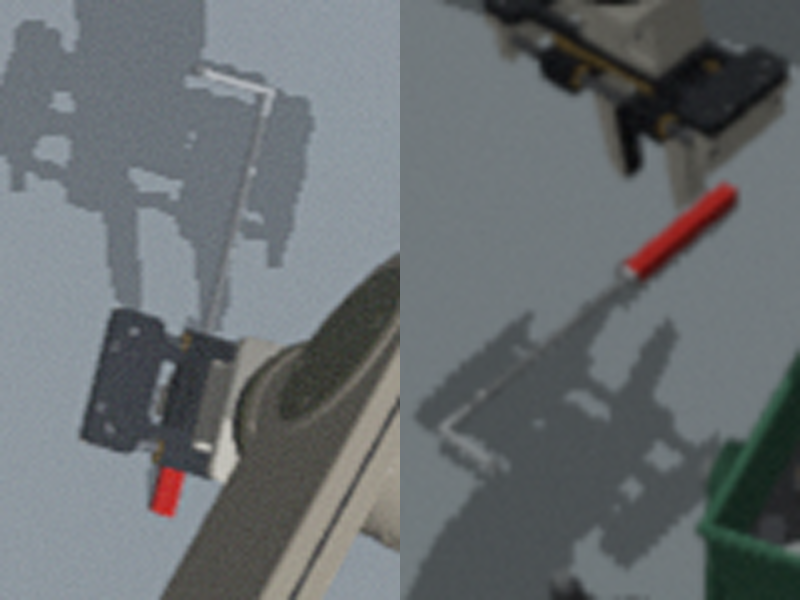

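The open gripper is straight above the red handle and parallel to it, with the shank running out beyond. Now I go down and grip.

play_rows(deltas=[0,0,25,0,40,0,0,20,0,40,0,0,8,0,40,0,0,4,0,40,0,0,0,0,40,0,0,0,0,10,0,0,0,0,8,0,0,0,0,8,0,0,0,0,8,0,0,0,0,8], newtons=35)

```text
t: 3.12
tool_pos: [0.4452, -0.266, 0.0074]
orientation: [3.115, -0.407, 0.002]
force: [0.1, 1.6, 3.1]
opening: 0.0135
gripper_force: 35.0
```

play_rows(deltas=[0,0,-10,-3,8,0,0,-15,0,8,-15,0,-15,0,8,-25,0,0,0,8,-25,-15,0,0,8,-20,-30,0,0,8,-21,-35,0,0,8,0,-35,0,0,8,0,-35,0,0,8,0,-35,0,0,8])

```text
t: 3.95
tool_pos: [0.3787, -0.0615, 0.0468]
orientation: [3.124, -0.327, 0.001]
force: [2.0, 0.3, -1.8]
opening: 0.0136
gripper_force: 35.0
```

play_rows(deltas=[0,-35,0,0,8,0,-35,0,0,8,0,-30,0,0,8,0,-20,0,0,8,0,0,0,0,8,0,0,0,0,8,0,0,0,0,8])

```text
t: 4.53
tool_pos: [0.4034, 0.0541, 0.0464]
orientation: [3.124, -0.324, -0.001]
force: [-0.4, -0.9, -1.8]
opening: 0.0134
gripper_force: 35.0
```

```bash
python3 - <<'E'
from h import *
t=cam("top"); s=cam("scene"); st=robot.read_state(); print(st["tool_pos"],st["orientation"],st["force"])
a=cv2.resize(t["pixels"][130:330,215:385],(510,600),interpolation=cv2.INTER_CUBIC);b=cv2.resize(s["pixels"][100:300,280:377],(290,600),interpolation=cv2.INTER_CUBIC)
cv2.imwrite("pics/e.png",np.hstack([a,b]))
E
```

```text
[0.40350437 0.05361721 0.04649057] [ 3.12421099e+00 -3.27042936e-01 -5.56484248e-04] [-0.60964892  0.07257359 -2.63610532]
```

View pics/e.png

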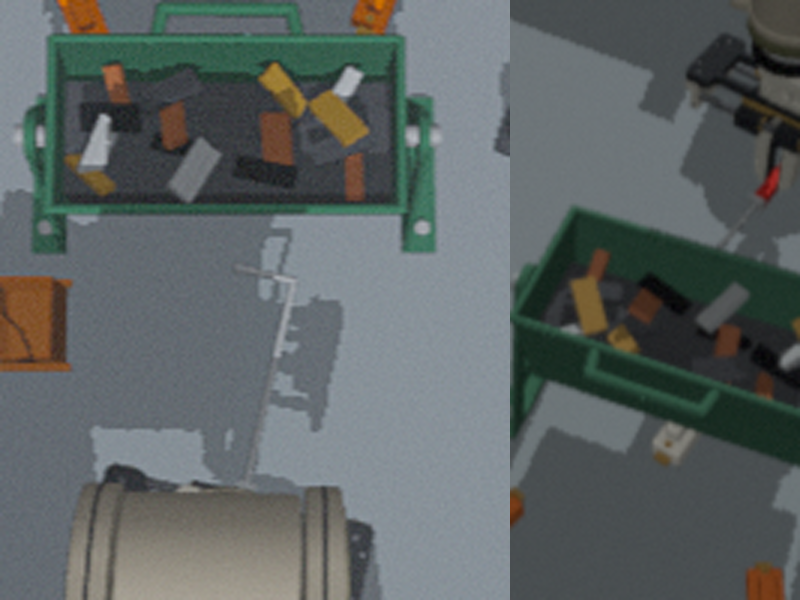

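The hook hangs level ahead of the gripper. Its corner is at top ≈(313,224) and its ball at ≈(294,219). The carrier is still where it was. I am checking the corner and tip in world coordinates.

```bash
python3 - <<'E'
from h import *
t=cam("top")
for p in((312.9,224.0),(293.8,218.6)):
  for z in(.047,): print(np.round(plane(t,p,z)*1000,1))
print(proj(t,(.599,.012,.047)),proj(t,(.608,.056,.047)))
E
```

```text
[596.6  11.2  47. ]
[608.1  56.6  47. ]
[312.59866879 222.96569185] [294.0610272  218.66786895]
```

play_rows(deltas=[0,0,20,0,8,0,0,16,0,8,12,0,0,0,8,22,0,0,0,8,22,0,0,0,8,22,0,0,0,8,22,0,0,0,8,20,0,0,0,8,12,0,0,0,8,4,0,0,0,8])

```text
t: 5.52
tool_pos: [0.5387, 0.0248, 0.0109]
orientation: [3.124, -0.329, 0.002]
force: [0.7, -0.3, -2.4]
opening: 0.0136
gripper_force: 34.9
```

play_rows(deltas=[0,0,0,0,8,0,-8,0,0,8,0,-12,0,0,8,0,-12,0,0,8,0,-12,0,0,8,0,-7,0,0,8,0,0,0,0,8])

```text
t: 6.1
tool_pos: [0.5475, 0.0787, 0.0108]
orientation: [-3.125, 0.321, -0.001]
force: [-0.0, 0.3, -1.4]
opening: 0.0136
gripper_force: 34.9
```

```bash
python3 - <<'E'
from h import *
s=cam("scene"); st=robot.read_state(); print(st["tool_pos"],st["orientation"],st["force"])
a=cv2.resize(s["pixels"][140:300,260:420],(500,500),interpolation=cv2.INTER_CUBIC);b=cv2.resize(s["pixels"][230:270,320:344],(300,500),interpolation=cv2.INTER_CUBIC)
cv2.imwrite("pics/f.png",np.hstack([a,b]))
p=st["tool_pos"]; Rm=R.from_rotvec(st["orientation"]).as_matrix()
for l,w in((.2,0),(.2,-.045)): q=p+Rm@[l,w,0]; q[2]=.011; print(q,proj(s,q))
E
```

```text
[0.54730445 0.0777909  0.01068201] [ 3.12504815e+00 -3.21723669e-01  1.11112255e-04] [ 0.26744535 -0.30084662 -2.37182116]
[0.74310943 0.03704278 0.011     ] [319.35513969 253.7856072 ]
[0.75227775 0.0810989  0.011     ] [333.21505451 262.49230129]
```

View pics/f.png

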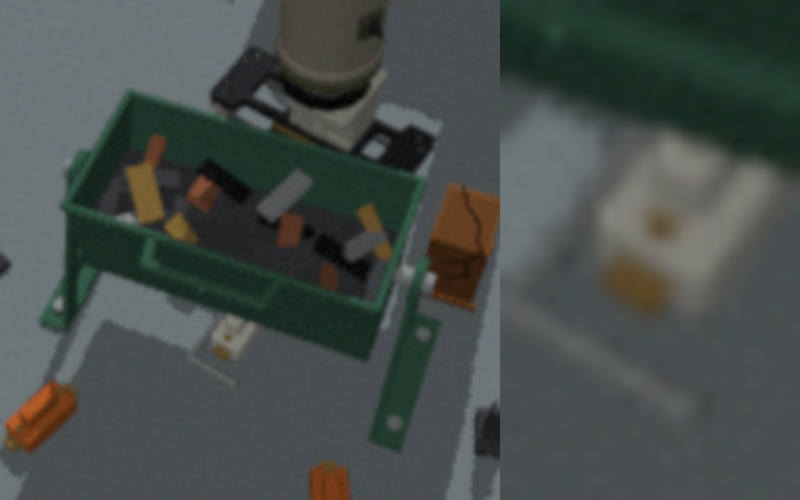

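The arm lies behind the brass blade, from about scene (320,254) to the ball at (336,262). The carrier is untouched. Drawing it out slowly.

play_rows(deltas=[-3,0,0,0,8,-3,0,0,0,8,-3,0,0,0,8,-3,0,0,0,8,-3,0,0,0,8,-4,0,0,0,8,-5,0,0,0,8,-6,0,0,0,8,-6,0,0,0,8,-4,0,0,0,8])

```text
t: 6.98
tool_pos: [0.5073, 0.0848, 0.0105]
orientation: [3.125, -0.325, -0.001]
force: [0.3, -1.0, -1.8]
opening: 0.0134
gripper_force: 34.9
```

play_rows(deltas=[-4,0,0,0,8,-5,0,0,0,8,-6,0,0,0,8,-6,0,0,0,8,-6,0,0,0,8,-6,0,0,0,8,-6,0,0,0,8,-6,0,0,0,8,-4,0,0,0,8,-2,0,0,0,8])

```text
t: 7.82
tool_pos: [0.4576, 0.0953, 0.0106]
orientation: [-3.125, 0.325, 0.0]
force: [1.0, 0.1, -2.1]
opening: 0.0131
gripper_force: 34.9
```

```bash
python3 - <<'E'
from h import *
t=cam("top");s=cam("scene"); st=robot.read_state(); print(st["tool_pos"],st["orientation"],st["force"])
p=st["tool_pos"]; Rm=R.from_rotvec(st["orientation"]).as_matrix()
print([np.round(p+Rm@[l,w,0],3) for l,w in((.2,0),(.2,-.045),(.197-.036,-.024))])
a=cv2.resize(s["pixels"][130:290,260:420],(400,400),interpolation=cv2.INTER_CUBIC);b=cv2.resize(t["pixels"][160:260,240:340],(400,400),interpolation=cv2.INTER_CUBIC)
cv2.imwrite("pics/g.png",np.hstack([a,b]))
E
```

```text
[0.45787628 0.09527626 0.01060272] [ 3.12473085e+00 -3.24922351e-01 -4.02458655e-04] [-0.40450019  0.29399315 -1.66317287]
[array([0.654, 0.054, 0.011]), array([0.663, 0.098, 0.011]), array([0.62 , 0.086, 0.011])]
```

View pics/g.png

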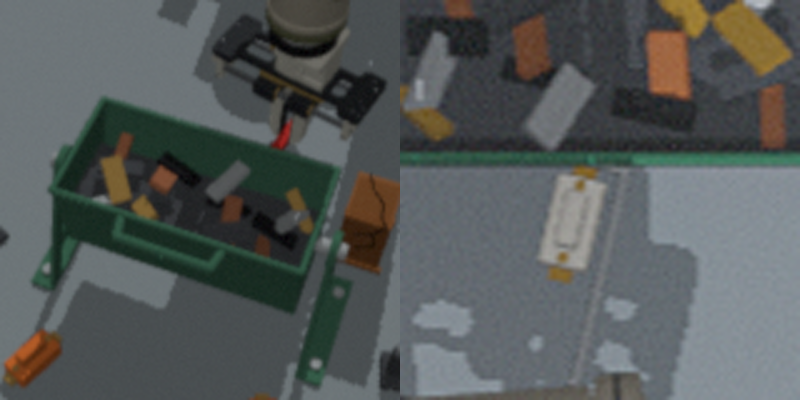

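The carrier is out in front of the rim, upright and parallel to the shank, at top ≈(283,215). Drawing on.

play_rows(deltas=[-3,0,0,0,8,-5,0,0,0,8,-6,0,0,0,8,-6,0,0,0,8,-6,0,0,0,8,-6,0,0,0,8,-6,0,0,0,8,-5,0,0,0,8,-3,0,0,0,8,-2,0,0,0,8])

```text
t: 8.75
tool_pos: [0.4109, 0.1052, 0.0107]
orientation: [-3.125, 0.325, -0.0]
force: [0.6, 0.0, -1.6]
opening: 0.0136
gripper_force: 34.9
```

play_rows(deltas=[-3,0,0,0,8,-5,0,0,0,8,-5,0,0,0,8,-5,0,0,0,8,-4,0,0,0,8,-2,0,0,0,8,0,0,0,0,8,4,0,0,0,8,5,0,0,0,8,0,0,0,0,8])

```text
t: 9.58
tool_pos: [0.398, 0.108, 0.011]
orientation: [-3.125, 0.326, -0.002]
force: [0.5, -0.1, -2.0]
opening: 0.0134
gripper_force: 34.9
```

```bash
cat > car.py <<'E'
from h import *
def car(c,z,roi):
    m=cv2.inRange(cv2.cvtColor(c["pixels"],cv2.COLOR_BGR2HSV),(10,0,125),(45,90,255)); k=np.zeros_like(m); x0,y0,x1,y1=roi; k[y0:y1,x0:x1]=m[y0:y1,x0:x1]
    cs=sorted(cv2.findContours(k,cv2.RETR_EXTERNAL,cv2.CHAIN_APPROX_NONE)[0],key=cv2.contourArea)[::-1]
    if not cs: return None
    r=cv2.minAreaRect(cs[0]); return r,[np.round(plane(c,p,z)*1000,1) for p in cv2.boxPoints(r)],np.round(plane(c,r[0],z)*1000,1)
E
python3 - <<'E'
from car import *
t=cam("top");s=cam("scene"); st=robot.read_state(); print(st["tool_pos"],st["orientation"])
p=st["tool_pos"]; Rm=R.from_rotvec(st["orientation"]).as_matrix()
C=p+Rm@[.152,-.024,0]; pc=proj(t,C); print("exp",C,pc); x,y=pc.astype(int)
print(car(t,.022,(x-14,y-24,x+12,y+22)))
# colour check along carrier
print(cv2.cvtColor(t["pixels"],cv2.COLOR_BGR2HSV)[y-16:y+18:3,x-12:x+20:4].tolist())
x2,y2=proj(s,C).astype(int); print("scene px",x2,y2); print(car(s,.022,(x2-25,y2-25,x2+25,y2+25)))
E
```

```text
[0.39701313 0.10801896 0.0106428 ] [ 3.12461004e+00 -3.25895143e-01 -3.10055972e-04]
exp [0.55069419 0.10013659 0.0106122 ] [275.44615788 243.49729667]
(((275.35296630859375, 244.08824157714844), (12.369316101074219, 23.283418655395508), 14.03624439239502), [array([524.7, 119.6,  22. ]), array([579. , 108.3,  22. ]), array([572.6,  79.3,  22. ]), array([518.3,  90.8,  22. ])], array([548.6,  99.5,  22. ]))
[[[103, 38, 108], [115, 27, 114], [102, 34, 113], [104, 34, 112], [108, 34, 112], [111, 32, 112], [105, 26, 99], [107, 30, 118]], [[98, 27, 112], [99, 23, 113], [101, 33, 109], [112, 25, 113], [17, 99, 121], [106, 33, 117], [104, 27, 105], [104, 32, 105]], [[105, 31, 116], [102, 34, 114], [90, 22, 106], [30, 2, 152], [19, 67, 130], [107, 40, 114], [108, 23, 113], [105, 23, 111]], [[109, 25, 111], [105, 32, 111], [60, 4, 126], [18, 9, 145], [24, 25, 150], [30, 12, 147], [115, 24, 115], [106, 30, 110]], [[99, 32, 110], [102, 34, 112], [30, 5, 145], [30, 5, 153], [36, 9, 138], [15, 8, 128], [90, 11, 119], [105, 32, 112]], [[101, 26, 109], [101, 32, 113], [17, 11, 156], [12, 8, 157], [15, 14, 144], [103, 16, 109], [100, 20, 117], [103, 33, 109]], [[99, 32, 112], [104, 30, 112], [19, 14, 146], [18, 8, 156], [39, 12, 153], [104, 31, 108], [109, 24, 115], [102, 31, 106]], [[105, 31, 115], [99, 36, 114], [20, 10, 152], [21, 11, 158], [20, 10, 161], [105, 34, 104], [109, 26, 108], [105, 28, 111]], [[103, 32, 110], [114, 11, 112], [10, 5, 155], [12, 10, 126], [15, 10, 158], [110, 20, 112], [106, 25, 113], [108, 34, 113]], [[102, 30, 112], [100, 7, 116], [30, 7, 156], [19, 18, 157], [15, 11, 138], [103, 18, 125], [100, 27, 113], [104, 34, 112]], [[99, 29, 116], [100, 33, 115], [19, 162, 131], [18, 126, 125], [105, 19, 107], [103, 19, 122], [104, 38, 115], [108, 29, 113]], [[102, 34, 114], [100, 39, 118], [104, 37, 118], [109, 25, 112], [109, 31, 114], [114, 22, 114], [102, 28, 153], [103, 28, 148]]]
scene px 365 207
None
```

The carrier is measured at (549,99.5), yaw −12°, size 55×30 mm, which matches its dimensions. I now lift the hook clear and lay it down on the right.

play_rows(deltas=[0,0,-6,0,8,0,0,-14,0,8,0,0,-20,0,8,0,0,-20,0,8,0,10,0,0,8,5,25,0,0,8,5,35,0,0,8,5,35,0,0,8,5,35,0,0,8,5,35,0,0,8])

```text
t: 10.52
tool_pos: [0.384, -0.07, 0.07]
orientation: [3.125, -0.324, -0.0]
force: [1.5, -0.2, -1.2]
opening: 0.0131
gripper_force: 34.9
```

play_rows(deltas=[5,35,0,0,8,5,35,0,0,8,5,30,0,0,8,0,20,0,0,8,0,5,10,0,8,0,0,20,0,8,0,0,20,0,8,0,0,9,0,8,0,0,3,0,8,0,0,0,0,8])

```text
t: 11.35
tool_pos: [0.3728, -0.1925, 0.0076]
orientation: [-3.123, 0.324, 0.004]
force: [-0.3, 0.6, -1.4]
opening: 0.0135
gripper_force: 35.0
```

play_rows(deltas=[0,0,0.7,0,8,0,0,0,0,8,0,0,0,0,8])

```text
t: 11.6
tool_pos: [0.3743, -0.1935, 0.0081]
orientation: [3.125, -0.325, 0.001]
force: [0.5, -0.3, -1.7]
opening: 0.0132
gripper_force: 35.0
```

play_rows(deltas=[0,0,0.7,0,8,0,0,0.7,0,8,0,0,0,0,8])

```text
t: 11.85
tool_pos: [0.3743, -0.1937, 0.0068]
orientation: [3.125, -0.325, 0.001]
force: [-0.4, 1.0, -0.2]
opening: 0.0135
gripper_force: 35.0
```

play_rows(deltas=[0,0,0,0,30,0,0,0,0,40,0,0,0,0,40,0,0,-8,0,40,0,0,-25,0,40,0,0,-35,0,40,0,0,-35,0,40,0,0,-20,0,40,0,0,0,0,40,0,0,0,0,40])

```text
t: 12.68
tool_pos: [0.3751, -0.1944, 0.1315]
orientation: [3.123, -0.325, 0.006]
force: [-0.1, 0.6, -0.3]
opening: 0.0398
gripper_force: 0.0
```

```bash
python3 - <<'E'
from car import *
t=cam("top");s=cam("scene"); st=robot.read_state(); print(st["tool_pos"])
x,y=proj(t,(.5486,.0995,.022)).astype(int); print(car(t,.022,(x-16,y-24,x+16,y+22)))
x2,y2=proj(s,(.5486,.0995,.03)).astype(int); print("scene px",x2,y2, car(s,.022,(x2-25,y2-25,x2+25,y2+25)))
# brass blades in both views
for c,(u,v) in((t,(x,y)),(s,(x2,y2))):
    for k in blobs(c,(14,80,70),(28,255,255),(u-26,v-26,u+26,v+26),1): print(cv2.minAreaRect(k)[:2])
# hook handle
for c,roi in((t,(330,250,480,380)),(s,(200,90,380,180))):
    for k in blobs(c,(0,120,60),(8,255,255),roi)[:1]: print("handle",cv2.minAreaRect(k))
E
```

```text
[ 0.37348189 -0.19331455  0.12877069]
(((275.4706115722656, 244.61767578125), (12.369316101074219, 24.738632202148438), 14.03624439239502), [array([521.8, 119.6,  22. ]), array([579.5, 107.6,  22. ]), array([573. ,  78.6,  22. ]), array([515.4,  90.8,  22. ])], array([547.3,  99.2,  22. ]))
scene px 366 202 None
((272.2500305175781, 257.2500305175781), (5.0596442222595215, 2.8460497856140137))
((278.6000061035156, 231.20001220703125), (5.0596442222595215, 2.5298221111297607))
((277.5, 235.0), (2.0, 1.0))
((377.7758483886719, 209.6896514892578), (8.541985511779785, 5.013774394989014))
((382.0, 219.5), (4.0, 5.0))
handle ((304.2500305175781, 137.25), (3.535533905029297, 22.62741470336914), 45.0)
```

play_rows(deltas=[0,-20,0,0,40,8,-35,0,0,40,10,-40,0,0,40,14,-40,0,0,40,14,-40,0,0,40,14,-40,0,0,40,14,-40,0,0,40,14,-35,0,0,40,12,-22,0,0,40,10,-11,0,0,40])

```text
t: 13.62
tool_pos: [0.5462, 0.1004, 0.1271]
orientation: [-3.125, 0.321, 0.006]
force: [-0.1, -0.1, 1.1]
opening: 0.0396
gripper_force: 0.0
```

play_rows(deltas=[0,0,10,0,40,0,0,25,0,40,0,0,20,0,40,0,0,5,0,40,0,0,0,0,40,0,0,0,0,40])

```text
t: 14.12
tool_pos: [0.5457, 0.0967, 0.0689]
orientation: [3.124, -0.326, -0.003]
force: [-0.2, 0.0, 0.4]
opening: 0.0398
gripper_force: 0.0
```

```bash
python3 - <<'E'
from car import *
t=cam("top");s=cam("scene"); st=robot.read_state(); print(st["tool_pos"],st["orientation"])
print(proj(s,st["tool_pos"]),proj(t,st["tool_pos"]))
a=cv2.resize(s["pixels"][150:230,330:430],(500,400),interpolation=cv2.INTER_CUBIC);b=cv2.resize(t["pixels"][200:300,240:315],(300,400),interpolation=cv2.INTER_CUBIC)
cv2.imwrite("pics/i.png",np.hstack([a,b]))
E
```

```text
[0.54738745 0.09700282 0.07076364] [-3.12433827e+00  3.25987217e-01 -2.62474679e-03]
[366.65415943 193.86432636] [275.00508939 243.25450828]
```

play_rows(deltas=[1,-2,10,0,30,0,0,15,0,30,0,0,10,0,30,0,0,6,0,30,0,0,3,0,30,0,0,0,0,24,0,0,0,0,20], newtons=12)

```text
t: 14.8
tool_pos: [0.5483, 0.0991, 0.0257]
orientation: [-3.125, 0.325, -0.0]
force: [-0.0, -0.6, -0.1]
opening: 0.0221
gripper_force: 0.0
```

play_rows(deltas=[0,0,0,0,18,0,0,0,0,17,0,0,0,0,16,0,0,0,0,15,0,0,0,0,14,0,0,0,0,13,0,0,0,0,10,0,0,0,0,10], newtons=12)

```text
t: 15.47
tool_pos: [0.5485, 0.0992, 0.026]
orientation: [-3.124, 0.325, -0.001]
force: [-0.4, 0.8, 3.7]
opening: 0.0138
gripper_force: 12.0
```

play_rows(deltas=[0,0,0,0,10,0,0,0,0,10,0,0,-3,0,10,0,0,-6,0,10,0,0,-10,0,10,0,0,-10,0,10,0,0,-6,0,10,0,0,0,0,10], newtons=28)

```text
t: 16.13
tool_pos: [0.5497, 0.0992, 0.0631]
orientation: [-3.124, 0.325, -0.006]
force: [0.1, 0.7, -0.5]
opening: 0.0138
gripper_force: 28.0
```

```bash
python3 - <<'E'
from car import *
t=cam("top");s=cam("scene"); st=robot.read_state(); print(st["tool_pos"],st["force"],st["opening"])
for c in(t,s):
    u,v=proj(c,st["tool_pos"]-[0,0,.015]).astype(int); print(u,v)
    for k in blobs(c,(14,80,60),(30,255,255),(u-26,v-26,u+26,v+26),1): print(cv2.minAreaRect(k)[:2])
# tray interior check: floor & rim
b=blobs(t,(105,120,40),(125,255,255),(130,240,220,340))[0]; print(cv2.minAreaRect(b))
E
```

```text
[0.54853006 0.09906289 0.06118744] [ 0.43115876 -0.7593414  -1.54700895] 0.01423793380092326
274 243
366 199
((377.9000549316406, 209.80001831054688), (9.391485214233398, 5.366562843322754))
((382.0, 220.0), (6.0, 4.0))
((176.29835510253906, 293.33148193359375), (53.08441925048828, 74.21307373046875), 3.012787342071533)
```

The force reading of about −1.4 N agrees with a 140 g load, so the carrier is held. Lifting higher and carrying it to the tray.

play_rows(deltas=[0,0,-10,0,10,0,0,-20,0,10,0,0,-20,-3,10,0,0,-15,-5,10,-10,0,-10,-5,10,-20,-10,0,0,10,-25,-20,0,0,10,-25,-25,0,0,10,-20,-25,0,0,10,-10,-25,0,0,10])

```text
t: 17.07
tool_pos: [0.4336, 0.2034, 0.1355]
orientation: [3.141, 0.03, -0.002]
force: [-0.5, 0.2, -1.5]
opening: 0.0135
gripper_force: 28.0
```

play_rows(deltas=[-5,-28,0,0,10,0,-28,0,0,10,0,-28,0,0,10,0,-22,0,0,10,0,-14,0,0,10,0,-8,0,0,10,0,0,10,0,10,0,0,15,0,10,0,0,10,0,10,0,0,0,0,10])

```text
t: 17.9
tool_pos: [0.4268, 0.3283, 0.097]
orientation: [3.138, 0.029, -0.007]
force: [-0.5, -0.1, -2.0]
opening: 0.014
gripper_force: 28.0
```

```bash
python3 - <<'E'
from car import *
t=cam("top");s=cam("scene"); st=robot.read_state(); print(st["tool_pos"],st["orientation"],st["force"],st["opening"])
u,v=proj(s,st["tool_pos"]-[0,0,.015]).astype(int); print(u,v)
r=car(s,.1,(u-25,v-25,u+25,v+25)); print(r and r[0])
for k in blobs(s,(14,70,50),(30,255,255),(u-30,v-30,u+30,v+30),1): print("brass",cv2.minAreaRect(k)[:2])
# expected brass rear blade
Rm=R.from_rotvec(st["orientation"]).as_matrix(); print("exp blade",proj(s,st["tool_pos"]+Rm@[.032,0,.026-.011]))
b=blobs(s,(105,120,40),(125,255,255),(415,165,490,240))[0]; r=cv2.minAreaRect(b); print("tray corners@.022",[np.round(plane(s,p,.022)*1000) for p in cv2.approxPolyDP(cv2.convexHull(b),3,True)[:,0].astype(float)])
E
```

```text
[0.42818403 0.32942329 0.09967192] [ 3.14018855e+00  2.89109269e-02 -2.72518788e-03] [ 0.44877329 -0.24810747 -1.4988372 ] 0.013890899729792561
459 185
((462.41180419921875, 179.3529510498047), (4.365641117095947, 9.216353416442871), 14.03624439239502)
brass ((473.3500061035156, 160.0500030517578), (30.34620475769043, 2.7188796997070312))
brass ((457.9000549316406, 193.2000274658203), (4.4721360206604, 2.236067771911621))
exp blade [457.85428727 193.97408432]
tray corners@.022 [array([349., 271.,  22.]), array([348., 386.,  22.]), array([524., 385.,  22.]), array([525., 274.,  22.])]
```

Seen from the scene camera, the rear blade is where it should be (458,193), so the carrier hangs level over the tray. Lowering.

play_rows(deltas=[0,0,10,0,10,0,0,18,0,10,0,0,16,0,10,0,0,10,0,10,0,0,5,0,10,0,0,3,0,10,0,0,2,0,10,0,0,1,0,10,0,0,0,0,10,0,0,0,0,10])

```text
t: 18.83
tool_pos: [0.4291, 0.331, 0.0363]
orientation: [-3.141, -0.031, -0.002]
force: [-0.1, -0.3, -2.4]
opening: 0.0137
gripper_force: 28.0
```

play_rows(deltas=[0,0,1,0,10,0,0,1,0,10,0,0,0,0,10,0,0,0,0,10])

```text
t: 19.17
tool_pos: [0.4285, 0.3306, 0.0335]
orientation: [3.141, 0.031, -0.0]
force: [-0.1, -0.1, -1.5]
opening: 0.0135
gripper_force: 28.0
```

play_rows(deltas=[0,0,0.7,0,10,0,0,0.7,0,10,0,0,0.7,0,10,0,0,0.7,0,10,0,0,0,0,10,0,0,0,0,10])

```text
t: 19.67
tool_pos: [0.4285, 0.3306, 0.0306]
orientation: [3.141, 0.031, -0.0]
force: [0.9, 0.8, -1.8]
opening: 0.0137
gripper_force: 28.0
```

play_rows(deltas=[0,0,0.5,0,10,0,0,0.5,0,10,0,0,0,0,10,0,0,0,0,10])

```text
t: 20.0
tool_pos: [0.4286, 0.3306, 0.0297]
orientation: [3.141, 0.031, -0.0]
force: [0.6, 1.1, -1.5]
opening: 0.0137
gripper_force: 28.0
```

play_rows(deltas=[0,0,0.5,0,10,0,0,0.4,0,10,0,0,0,0,10,0,0,0,0,10])

```text
t: 20.33
tool_pos: [0.4286, 0.3307, 0.029]
orientation: [-3.141, -0.031, -0.0]
force: [-1.3, -0.5, -0.3]
opening: 0.0138
gripper_force: 28.0
```

play_rows(deltas=[0,0,0.4,0,10,0,0,0,0,10,0,0,0,0,10])

```text
t: 20.58
tool_pos: [0.4287, 0.3308, 0.029]
orientation: [-3.141, -0.031, -0.0]
force: [-2.4, -1.7, 5.7]
opening: 0.0138
gripper_force: 28.0
```

It is on the floor of the tray. Releasing slowly and backing off upwards.

play_rows(deltas=[0,0,-0.3,0,14,0,0,0,0,15,0,0,0,0,17,0,0,0,0,20,0,0,0,0,24,0,0,0,0,28,0,0,0,0,28,0,0,-5,0,28,0,0,-10,0,28,0,0,-20,0,28])

```text
t: 21.42
tool_pos: [0.427, 0.3296, 0.0625]
orientation: [3.139, 0.03, -0.006]
force: [0.4, 0.8, -0.2]
opening: 0.0281
gripper_force: 0.0
```

play_rows(deltas=[0,0,-30,0,28,0,0,-30,0,28,-20,20,-20,0,28,-25,35,0,0,28,0,35,0,0,28,0,40,0,0,28,0,40,0,0,28,0,30,0,0,28,0,0,0,0,28,0,0,0,0,28])

```text
t: 22.25
tool_pos: [0.3889, 0.1298, 0.145]
orientation: [-3.141, -0.025, -0.003]
force: [0.1, 0.0, -0.0]
opening: 0.0282
gripper_force: 0.0
```

```bash
python3 - <<'E'
from car import *
t=cam("top");s=cam("scene"); st=robot.read_state(); print(st["t"],st["tool_pos"],st["force"])
a=cv2.resize(s["pixels"][80:300,200:520],(800,550),interpolation=cv2.INTER_CUBIC)
u,v=proj(t,(.4287,.331,.03)).astype(int)
b=cv2.resize(t["pixels"][v-45:v+45,u-35:u+35],(175,225)); a[325:,625:]=b
cv2.imwrite("pics/z.png",a)
print(car(t,.025,(u-22,v-30,u+22,v+30)))
E
```

```text
22.35 [0.3886584  0.13137653 0.14458212] [-0.69915358 -0.08276345  0.34384524]
(((175.5, 293.0), (24.0, 13.0), 90.0), [array([455.5, 345. ,  25. ]), array([456.2, 314.7,  25. ]), array([401.2, 310.9,  25. ]), array([400.5, 340.9,  25. ])], array([428.2, 327.9,  25. ]))
```

View pics/z.png

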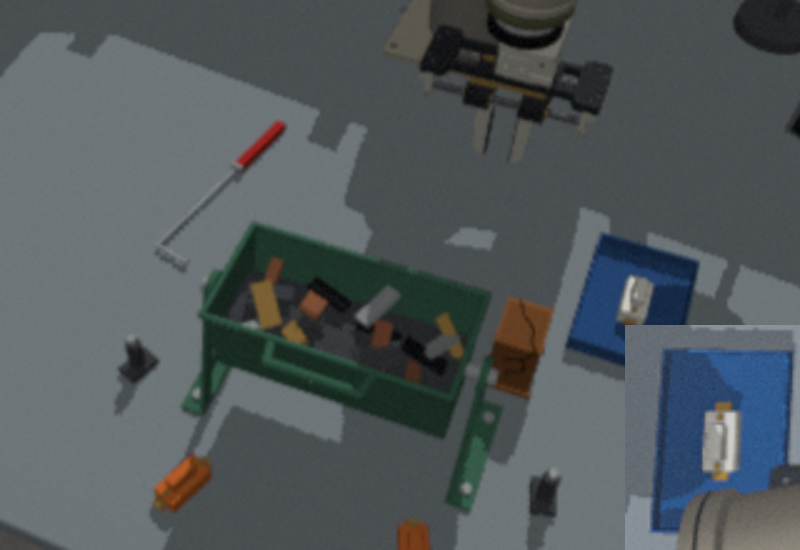

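The carrier stands upright in the middle of the tray, top ≈(175.5,293). The hook lies on the table clear of the bin, and the cover, the pole pieces and the bin look undisturbed.

```bash
python3 -c "
from plant import robot
print(robot.close_job())"
```

```text
the job is handed in; nothing more can be done
None
```

I drew the carrier out with the hook, laid the hook on the table clear of the bin, set the carrier upright in the blue tray, and handed the job in at about 22 s.

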